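# Run the fingertips along a row of tube caps to seat them

## Task

The five tubes in the aluminium cooling block have their caps standing proud. Run the fingertips lightly along the row, starting at the end beside the steel post, so that each cap in turn is pushed fully home, one after the other in order along the row. Press gently, do not lift the block or shove it along, and leave the things around it where they are.

Things in the scene. Friction and masses are not known exactly. Their poses are not given: they have to be found in the camera images.
- block: Aluminium cooling block, loose on rubber feet, 60 mm (its x) by 176 mm (its y), 45 mm high, about 1.3 kg, any yaw; slides if shoved. Origin: underside (z = 0), below the third tube. Five tubes stand in one row along its y axis at y = -56, -28, 0, 28, 56 mm, with 17 mm wide collars up to 51 mm above the underside.
- post_top (a point): Top of the upright steel lifting post, 12 mm across, 18 mm tall, on the block's top at block y = -88 mm: in line with the row, beyond its first cap. The post top is 63 mm above the work surface.
- cap1_top (a point): Top centre of the first tube's cap counted from the post end, at block y = -56 mm; moves with the cap. White plastic push-in cap 20 mm across, 8 mm high: a low cone sloping up at 25 degrees from a 4 mm rim to a small flat top 3 mm across. Top 63 mm above the work surface when fully up (joint 0), 59 mm when fully home.
- cap2_top (a point): Top centre of the second tube's cap counted from the post end, at block y = -28 mm; moves with the cap. White plastic push-in cap 20 mm across, 8 mm high: a low cone sloping up at 25 degrees from a 4 mm rim to a small flat top 3 mm across. Top 63 mm above the work surface when fully up (joint 0), 59 mm when fully home.
- cap3_top (a point): Top centre of the third tube's cap counted from the post end, at block y = 0 mm; moves with the cap. White plastic push-in cap 20 mm across, 8 mm high: a low cone sloping up at 25 degrees from a 4 mm rim to a small flat top 3 mm across. Top 63 mm above the work surface when fully up (joint 0), 59 mm when fully home.
- cap4_top (a point): Top centre of the fourth tube's cap counted from the post end, at block y = 28 mm; moves with the cap. White plastic push-in cap 20 mm across, 8 mm high: a low cone sloping up at 25 degrees from a 4 mm rim to a small flat top 3 mm across. Top 63 mm above the work surface when fully up (joint 0), 59 mm when fully home.
- cap5_top (a point): Top centre of the fifth tube's cap counted from the post end, at block y = 56 mm; moves with the cap. White plastic push-in cap 20 mm across, 8 mm high: a low cone sloping up at 25 degrees from a 4 mm rim to a small flat top 3 mm across. Top 63 mm above the work surface when fully up (joint 0), 59 mm when fully home.
- cap1 (a joint): How far the first cap has been pushed down, m: 0 = fully up, 0.004 = fully home on the tube collar (hard stop); starts between 0 and 0.0008. It goes down under about 2 N and stays where it is left (no spring).
- cap2 (a joint): How far the second cap has been pushed down, m: 0 = fully up, 0.004 = fully home on the tube collar (hard stop); starts between 0 and 0.0008. It goes down under about 2 N and stays where it is left (no spring).
- cap3 (a joint): How far the third cap has been pushed down, m: 0 = fully up, 0.004 = fully home on the tube collar (hard stop); starts between 0 and 0.0008. It goes down under about 2 N and stays where it is left (no spring).
- cap4 (a joint): How far the fourth cap has been pushed down, m: 0 = fully up, 0.004 = fully home on the tube collar (hard stop); starts between 0 and 0.0008. It goes down under about 2 N and stays where it is left (no spring).
- cap5 (a joint): How far the fifth cap has been pushed down, m: 0 = fully up, 0.004 = fully home on the tube collar (hard stop); starts between 0 and 0.0008. It goes down under about 2 N and stays where it is left (no spring).
- reagent_mid (a point): Bystander: small amber reagent bottle, 40 mm across, 75 mm tall, standing loose beside the block. Point: its centre, half-way up.
- pot_mid (a point): Bystander: small white jar, 32 mm across, 45 mm tall, standing loose on the other side of the block. Point: its centre, half-way up.
- tipbox_mid (a point): Bystander: blue pipette-tip box with tips, 85 x 120 mm, 64 mm high over the tips, loose. Point: centre of the box body, 25 mm above the work surface.
- pipette_mid (a point): Bystander: white hand pipette lying loose on the work surface, about 295 mm long, 26 mm thick, along its x. Point: on its axis near mid-length, 12 mm above the work surface.
There are look-alikes about, which are no part of the job. Several things have the shape of the block; the one meant has the colours described above.

How it is judged:
By the outcome, as a careful person would: the job done as asked, in the order asked, and still so for the second after the job is handed in, with the robot touching nothing.
It also fails if it takes over 43 s, if anything falls off the work surface, if the arm or the gripper's body presses on something with over 40 N, if the wrist force passes 120 N, or if a joint passes its speed limit or range.

## Robot

A 6-joint arm with a two-finger parallel gripper is mounted at the origin on the work surface. World frame = base frame: x ahead of the robot, y to its left, z up, the work surface at z = 0. Lengths are in m, angles in rad, forces in N, time in s.
With the tool pointing down it reaches from about 0.375 to 0.9 m from the base axis. Payload 3.1 kg.
Tool frame: the origin (TCP) lies at the centre of the arm's flange, where the gripper is bolted on; the fingertips stand 173 mm ahead of it and the grasp point (between the pads) lies 155 mm ahead of it; z points along the fingers, y is the line along which they close (so a half turn about z gives the same grasp; the last joint's range is limited). The gripper opens to 85 mm and grips with 20 to 120 N. Pads are 22 mm wide; open, the fingers measure 114 mm over their backs; the gripper's body (76 mm by 85 mm) begins 54 mm behind the grasp point. The pads swing forward as they close: fully open they stand 13 mm farther back than shut.
Start: joints at [0.955, 0.527, 1.433, -0, 1.181, -0.178], TCP at [0.265, 0.566, 0.405] pointing down, gripper open.
Joint ranges: [-3.08, 3.08], [-0.75, 2.2], [0.22, 2.44], [-1.43, 4.57], [0, 2.65], [-2.85, 2.85]. Speed limits (rad/s): [2.79, 2.79, 3.14, 3.14, 3.14, 3.14].

## Interface

Orientations are given as a unit quaternion [x, y, z, w].
In Python, from station import * gives the robot as it stands.
- The arm moves only by the shell command python3 -m jog 'ROWS' [OPENING] [FORCE]. ROWS is a JSON object of lists of equal length, an entry for each row: "linear": the shift along the world's x, y, z in mm, a list of three; "turn": the turn about the world's z in units of 5 degrees (1.0 is 5 degrees). A call has 1 to 12 rows; each row shifts and turns the commanded pose from where the row before left it; what a row does not reach is not made up. A row lasts 1/8 s, in which the tool goes at most 62.5 mm and 10.7 degrees, less where a joint would pass 70% of its speed; a pose out of reach is approached as far as the arm can. A call is refused whole if a number of a shift passes 62.5 or a number of a turn 1, either way. A call with a gripper value outside its range is refused whole. OPENING is the opening, from 0 (shut) to 1 (fully open), set as the call begins (- or left out, the last holds). The fingers move at their own pace and stop on an object; FORCE is the grip in N (left out, the last holds). Time passes only in rows, so rows that do not move let the fingers close. It gives the time, the measured TCP pose, the force, the opening and the grip force at its end, in the units of the state.
- sense(): the state, without advancing time (a new reading comes with each control period).
- snapshot(name): name is "side" or "top"; returns the picture (400x640x3 uint8, red, green, blue); there is no depth.
- get_calibration(name): a dict with "fx", "fy", "cx", "cy" (pixels), "dist_coeffs" ([k1, k2, p1, p2, k3] as OpenCV has them; the pictures are not rectified), "world_to_cam" (4x4, takes a point from world to camera coordinates). Camera axes: x right, y down, z forward; pixel columns grow to the right and rows downward; lengths in m; the calibration is good to about 2 mm. A picture is of the moment at which its call begins. get_calibration takes no time and is no camera call.
- sign_off(): hands the job in; it is judged then, once.
The state is a dict: "t": time; "q": joint angles; "qd": joint speeds; "tau": joint torques, N m; "tcp_pos": TCP position; "tool_rot": TCP orientation; "force": force on the tool from outside, world axes, zero at the start; "ft_torque": the same for the moment, N m; "finger_gap": opening from 0.0 (shut) to 1.0 (fully open); "gripper_force": force on a finger pad.
Only numpy, scipy, OpenCV 4.12 (cv2) and the standard library are available. Lean on these libraries where they do the work, as an engineer would, in place of code of your own. Each camera call takes 0.05 s, during which the arm holds its last target. There are 200 camera calls.

## Working session

There is one attempt and no reset: what is moved stays moved. The work goes in short steps, Python scripts to look and compute and a shell command to move; the robot and the scene stay as the last step left them, time stands still between calls to the robot, and variables do not carry over. Pictures are saved under pics/ and viewed, at most 10 in all, crops included, and the job is handed in when it is done.

```bash
mkdir -p pics; python3 - <<'E'
from station import *
import cv2
for n in("top","side"):
    cv2.imwrite(f"pics/{n}0.png",snapshot(n)[:,:,::-1])
    c=get_calibration(n);print(n,c)
s=sense();print(s)
E
```

```text
top {'fx': 467.8850361262563, 'fy': 467.8850361262563, 'cx': 315.6802625940101, 'cy': 200.59539470752193, 'dist_coeffs': array([-0.02612677,  0.        ,  0.        ,  0.        ,  0.        ]), 'world_to_cam': array([[ 0.00604973, -0.99960663,  0.0273858 , -0.0209158 ],
       [-0.9990292 , -0.00723673, -0.04345439,  0.54299157],
       [ 0.04363548, -0.02709633, -0.99868   ,  1.17325086],
       [ 0.        ,  0.        ,  0.        ,  1.        ]])}
side {'fx': 366.25780013441346, 'fy': 366.25780013441346, 'cx': 315.2439191536995, 'cy': 206.46744866525103, 'dist_coeffs': array([-0.02334016,  0.        ,  0.        ,  0.        ,  0.        ]), 'world_to_cam': array([[-0.66149328, -0.74993757,  0.00450273,  0.38316802],
       [-0.57752661,  0.50556712, -0.64098744,  0.35550555],
       [ 0.47842413, -0.42660933, -0.76753816,  0.55052632],
       [ 0.        ,  0.        ,  0.        ,  1.        ]])}
{'t': 0.1, 'q': array([ 9.54489817e-01,  5.28361161e-01,  1.43379294e+00,  2.83996652e-05,
        1.18140772e+00, -1.78485188e-01]), 'qd': array([ 0.00097087, -0.00477857, -0.00237926,  0.00047667, -0.00063418,
        0.00120854]), 'tau': array([-1.20401660e-04, -4.43300807e+01, -1.78586859e+01, -2.05344636e-04,
        3.89420602e-03,  2.58455060e-05]), 'tcp_pos': array([0.26475477, 0.56580262, 0.40383257]), 'tool_rot': array([ 2.17171580e-01,  9.76132950e-01, -9.02774077e-04, -3.93159933e-04]), 'force': array([-0.57680842,  0.07023883,  0.74471618]), 'ft_torque': array([ 0.02548674, -0.0001745 , -0.04375114]), 'gripper_force': 0.0, 'finger_gap': 1.003473258409718}
```

View pics/top0.png

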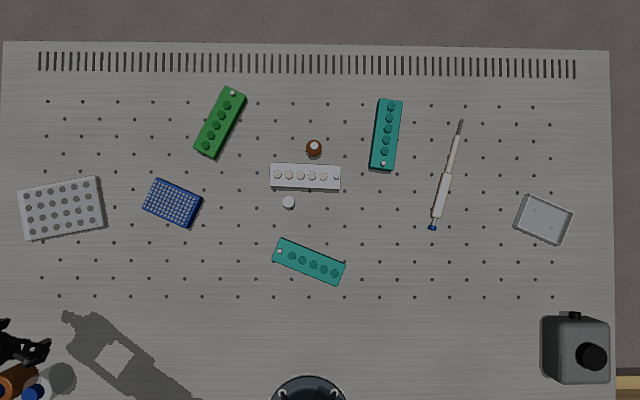

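View pics/side0.png

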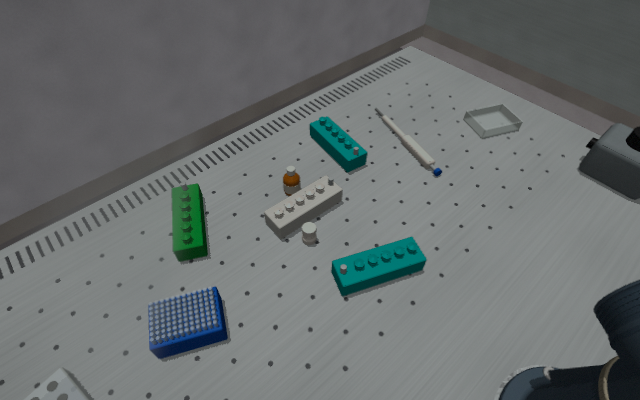

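Candidates in the top view are the aluminium/white block (305,176), green (220,122), teal (386,134) and teal (308,262). I choose (305,176): aluminium with white caps, standing between the amber bottle (314,148) and the white jar (288,202). The post seems to be at the right end (336,177), which I'll check in a crop.

```bash
cat > h.py <<'E'
from station import *
import cv2, numpy as np
def ray(n,uv):
    c=get_calibration(n);K=np.array([[c['fx'],0,c['cx']],[0,c['fy'],c['cy']],[0,0,1]])
    p=cv2.undistortPoints(np.array(uv,float).reshape(-1,1,2),K,np.array(c['dist_coeffs']))[:,0]
    M=np.array(c['world_to_cam']);R=M[:3,:3];o=-R.T@M[:3,3]
    return o,np.c_[p,np.ones(len(p))]@R
def onz(n,uv,z):
    o,d=ray(n,uv);return o+d*((z-o[2])/d[:,2])[:,None]
E
python3 - <<'E'
from h import *
t=cv2.imread('pics/top0.png');s=cv2.imread('pics/side0.png')
a=cv2.resize(t[135:215,255:355],None,fx=6,fy=6,interpolation=cv2.INTER_CUBIC)[:,:600]
b=cv2.resize(s[160:250,255:355],None,fx=6,fy=6,interpolation=cv2.INTER_CUBIC)
cv2.imwrite('pics/ct.png',a);cv2.imwrite('pics/cs.png',b)
hsv=cv2.cvtColor(t,cv2.COLOR_BGR2HSV)
print(t[176,268:344].tolist()[::2])
E
```

```text
[[121, 124, 123], [152, 146, 144], [158, 151, 149], [119, 123, 128], [136, 144, 153], [134, 143, 153], [67, 72, 77], [160, 152, 150], [161, 153, 151], [130, 138, 146], [131, 140, 148], [131, 138, 149], [78, 84, 88], [159, 152, 150], [131, 130, 132], [134, 142, 149], [131, 139, 148], [132, 141, 151], [87, 94, 98], [160, 153, 151], [136, 142, 147], [133, 141, 147], [130, 138, 147], [130, 140, 151], [152, 146, 144], [157, 149, 147], [135, 142, 148], [136, 144, 147], [130, 137, 147], [125, 136, 147], [151, 144, 142], [156, 149, 148], [159, 152, 151], [153, 150, 148], [158, 152, 150], [126, 128, 128], [103, 106, 108], [120, 121, 122]]
```

View pics/ct.png

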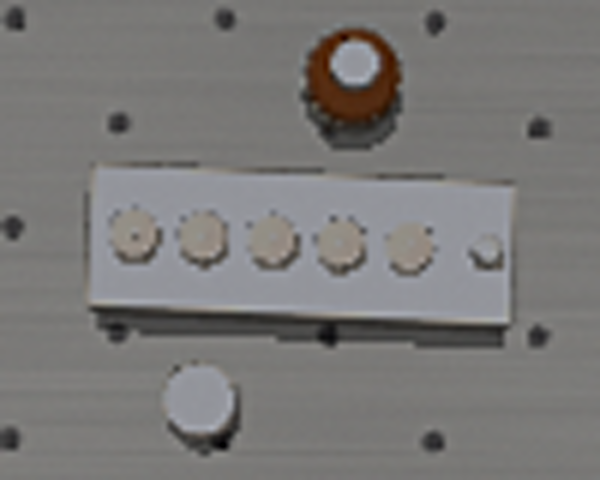

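View pics/cs.png

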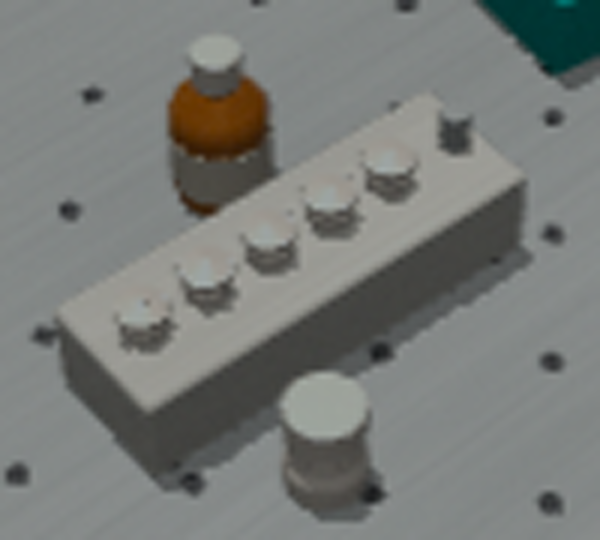

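The crop confirms it: five cream caps at about crop (135..410, 235..248) and a steel post at the right end (488,250), so the row starts at the right (world −y). The bottle and jar stand clear on either side.

```bash
python3 - <<'E'
from h import *
from scipy.spatial.transform import Rotation as Ro
t=cv2.imread('pics/top0.png').astype(int)
m=((t[:,:,2]-t[:,:,0]>4)&(t[:,:,2]>110)).astype(np.uint8);k=np.zeros_like(m);k[168:184,272:330]=1;m*=k
n,_,st,c=cv2.connectedComponentsWithStats(m)
uv=np.array([c[i] for i in range(1,n) if st[i,4]>20]);uv=uv[uv[:,0].argsort()[::-1]]
print(uv,[st[i,4] for i in range(1,n)])
P=onz('top',uv,.060)[:,:2];print(P.round(4))
s=np.arange(5)-2.
A=np.c_[np.ones(5),s];f=np.linalg.lstsq(A,P,rcond=None)[0];print('mid',f[0],'pitch',f[1],np.linalg.norm(f[1]),'dir',np.degrees(np.arctan2(f[1][1],f[1][0])))
# side check
M=get_calibration('side');o,d=ray('side',[[255+330/6,160+195/6]]) 
print('side cap2',onz('side',[[255+330/6,160+192/6]],.061))
print('post',onz('top',[[255+488/6,135+247/6]],.063),'bottle',onz('top',[[255+355/6,135+62/6]],.075),'jar',onz('top',[[255+200/6,135+399/6]],.045))
q=sense();R=Ro.from_quat(q['tool_rot']).as_matrix();print('tooly az',np.degrees(np.arctan2(R[1,1],R[0,1])),R[:,2])
print('cap1 target',f[0]-2*f[1]/np.linalg.norm(f[1])*.028, 'step',f[1]/np.linalg.norm(f[1])*28)
E
```

```text
[[322.84444444 175.55555556]
 [311.37777778 175.11111111]
 [300.         174.51111111]
 [288.29787234 173.89361702]
 [276.93333333 173.44444444]] [np.int32(45), np.int32(47), np.int32(45), np.int32(45), np.int32(45)]
[[ 0.6023 -0.0331]
 [ 0.6031 -0.0051]
 [ 0.6043  0.0226]
 [ 0.6056  0.051 ]
 [ 0.6064  0.0787]]
mid [0.60433594 0.02280586] pitch [0.00108649 0.02797331] 0.027994401866565603 dir 87.77573797266307
side cap2 [[ 0.59974408 -0.00259707  0.061     ]]
post [[ 0.60075427 -0.06583564  0.063     ]] bottle [[ 0.67375034 -0.0111397   0.075     ]] jar [[0.53896694 0.05084467 0.045     ]]
tooly az 64.91408766397848 [-0.00115967 -0.00159169 -0.99999806]
cap1 target [ 0.60216252 -0.03315195] step [ 1.08670648 27.978904  ]
```

```bash
python3 -m jog '{"linear":[[28,-50,0],[28,-50,0],[28,-50,0],[28,-50,0],[28,-50,0],[28,-50,0],[28,-50,0],[28,-50,0],[28,-50,0],[28,-50,0],[28,-50,0],[28,-50,0]],"turn":[-1,-1,-1,-1,-1,-1,-1,-1,-1,-1,-1,-1]}' 0 20; python3 -m jog '{"linear":[[0,0,-40],[0,0,-40],[0,0,-40],[0,0,0],[0,0,0]],"turn":[-1,-0.4,0,0,0]}'
python3 - <<'E'
from h import *
from scipy.spatial.transform import Rotation as Ro
q=sense();R=Ro.from_quat(q['tool_rot']).as_matrix();print(q['t'],q['force'],q['finger_gap'],q['tcp_pos'],q['tcp_pos']+.173*R[:,2],np.degrees(np.arctan2(R[1,1],R[0,1])),R[:,2])
E
```

```text
t: 1.6
tcp_pos: [0.6015, -0.0357, 0.4043]
tool_rot: [0.677, 0.736, -0.0, -0.0]
force: [0.5, 0.0, 0.3]
finger_gap: -0.002
gripper_force: 0.0
t: 2.22
tcp_pos: [0.6015, -0.034, 0.2856]
tool_rot: [0.72, 0.694, 0.0, 0.001]
force: [-0.2, 0.5, 0.4]
finger_gap: -0.003
gripper_force: 0.0
2.225 [-0.23129983  0.52904026  0.44802043] -0.003154952716967287 [ 0.60148478 -0.0340173   0.28562513] [ 0.60173308 -0.03407511  0.11262532] -2.075472517879922 [ 1.43529648e-03 -3.34172407e-04 -9.99998914e-01]
```

```bash
python3 -m jog '{"linear":[[0,1,-20],[0,0,-20],[0,0,0],[0,0,0]],"turn":[0,0,0,0]}'
python3 - <<'E'
from h import *
s=snapshot('side')[:,:,::-1]
cv2.imwrite('pics/cs1.png',cv2.resize(s[120:260,225:375],None,fx=4,fy=4,interpolation=cv2.INTER_CUBIC));print(sense()['tcp_pos'])
E
```

```text
t: 2.72
tcp_pos: [0.6017, -0.033, 0.2466]
tool_rot: [0.72, 0.694, 0.001, 0.001]
force: [-0.1, -0.4, -0.0]
finger_gap: 0.0
gripper_force: 0.0
[ 0.60166042 -0.03303248  0.24653225]
```

View pics/cs1.png

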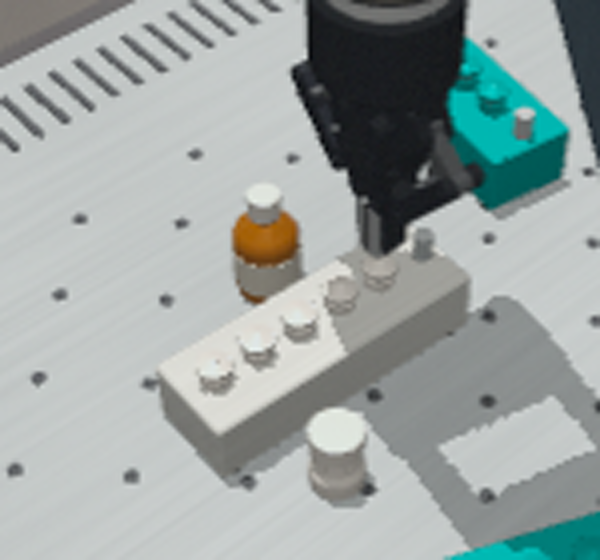

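The closed fingertips (380,250) stand just above cap 1 (380,272), clear of the post (423,243) and the bottle. I'll descend with force feedback.

```bash
python3 -m jog '{"linear":[[0,0,-5],[0,0,-4],[0,0,-1],[0,0,-1],[0,0,-0.5],[0,0,0]],"turn":[0,0,0,0,0,0]}'; for i in 1 ; do python3 -m jog '{"linear":[[0,0,-0.5],[0,0,-0.5],[0,0,0]],"turn":[0,0,0]}'; done;  python3 -m jog '{"linear":[[0,0,-0.5],[0,0,-0.5],[0,0,0]],"turn":[0,0,0]}'; python3 -c "
from h import *
q=sense();print(q['tcp_pos'],q['force'])"
```

```text
t: 3.52
tcp_pos: [0.6011, -0.033, 0.2333]
tool_rot: [0.72, 0.694, 0.0, 0.0]
force: [0.1, 0.1, 0.5]
finger_gap: -0.003
gripper_force: 0.7
t: 3.9
tcp_pos: [0.601, -0.033, 0.2323]
tool_rot: [0.72, 0.694, 0.0, 0.0]
force: [1.0, 0.4, 2.1]
finger_gap: 0.001
gripper_force: 1.1
t: 4.28
tcp_pos: [0.6011, -0.033, 0.2321]
tool_rot: [0.72, 0.694, 0.0, 0.0]
force: [-0.1, -0.8, 8.1]
finger_gap: 0.001
gripper_force: 3.5
[ 0.60108187 -0.03297528  0.23207952] [-0.13721492 -0.83847574  8.08849069]
```

Cap 1 is home: 8 N at tip z ≈ 59.1 mm. On to cap 2.

```bash
python3 -m jog '{"linear":[[0,0,3.5],[0.5,7,0],[0.5,7,0],[0.5,7,0],[0.5,7,0],[0,0,0]],"turn":[0,0,0,0,0,0]}'; python3 -m jog '{"linear":[[0,0,-0.5],[0,0,-0.5],[0,0,-0.5],[0,0,-0.5],[0,0,-0.5],[0,0,-0.5],[0,0,0]],"turn":[0,0,0,0,0,0,0]}';  python3 -m jog '{"linear":[[0,0,-0.5],[0,0,0]],"turn":[0,0]}'
```

```text
t: 5.03
tcp_pos: [0.603, -0.004, 0.2347]
tool_rot: [0.72, 0.694, 0.0, -0.0]
force: [-0.4, 0.9, 1.3]
finger_gap: 0.0
gripper_force: 0.5
t: 5.9
tcp_pos: [0.6029, -0.005, 0.2322]
tool_rot: [0.72, 0.694, 0.0, 0.0]
force: [-0.8, 1.7, 5.2]
finger_gap: -0.0
gripper_force: 2.5
t: 6.15
tcp_pos: [0.603, -0.0049, 0.2321]
tool_rot: [0.72, 0.694, 0.0, 0.0]
force: [-1.5, 2.1, 6.5]
finger_gap: 0.001
gripper_force: 3.6
```

```bash
python3 -m jog '{"linear":[[0,0,3.5],[0,7,0],[0.5,7,0],[0,7,0],[0.5,7,0],[0,0,0]],"turn":[0,0,0,0,0,0]}'; python3 -m jog '{"linear":[[0,0,-0.5],[0,0,-0.5],[0,0,-0.5],[0,0,-0.5],[0,0,-0.5],[0,0,-0.5],[0,0,-0.5],[0,0,0]],"turn":[0,0,0,0,0,0,0,0]}'
```

```text
t: 6.9
tcp_pos: [0.604, 0.024, 0.2347]
tool_rot: [0.72, 0.694, 0.0, -0.0]
force: [0.7, 1.5, 1.1]
finger_gap: 0.0
gripper_force: 0.7
t: 7.9
tcp_pos: [0.604, 0.0231, 0.2321]
tool_rot: [0.72, 0.694, 0.0, 0.0]
force: [-1.2, 0.5, 7.2]
finger_gap: -0.001
gripper_force: 3.6
```

```bash
python3 -m jog '{"linear":[[0,0,3.5],[0,7,0],[0.5,7,0],[0,7,0],[0.5,7,0],[0,0,0]],"turn":[0,0,0,0,0,0]}'; python3 -m jog '{"linear":[[0,0,-0.5],[0,0,-0.5],[0,0,-0.5],[0,0,-0.5],[0,0,-0.5],[0,0,-0.5],[0,0,-0.5],[0,0,0]],"turn":[0,0,0,0,0,0,0,0]}'
```

```text
t: 8.65
tcp_pos: [0.605, 0.052, 0.2347]
tool_rot: [0.72, 0.694, 0.0, -0.0]
force: [0.4, 0.9, 1.8]
finger_gap: 0.002
gripper_force: 0.6
t: 9.65
tcp_pos: [0.605, 0.051, 0.2321]
tool_rot: [0.72, 0.694, 0.0, 0.0]
force: [-0.9, 0.5, 7.2]
finger_gap: -0.0
gripper_force: 3.6
```

```bash
python3 -m jog '{"linear":[[0,0,3.5],[0,7,0],[0.5,7,0],[0,7,0],[0.5,7,0],[0,0,0]],"turn":[0,0,0,0,0,0]}'; python3 -m jog '{"linear":[[0,0,-0.5],[0,0,-0.5],[0,0,-0.5],[0,0,-0.5],[0,0,-0.5],[0,0,-0.5],[0,0,-0.5],[0,0,0]],"turn":[0,0,0,0,0,0,0,0]}';  python3 -m jog '{"linear":[[0,0,5],[0,0,30],[0,0,40],[0,0,40],[-50,20,30],[-50,20,0],[-50,20,0],[0,0,0],[0,0,0]],"turn":[0,0,0,0,0,0,0,0,0]}'
python3 - <<'E'
from h import *
s=snapshot('side')[:,:,::-1];t=snapshot('top')[:,:,::-1]
a=cv2.resize(s[150:255,240:370],None,fx=4,fy=4,interpolation=cv2.INTER_CUBIC);cv2.imwrite('pics/f1.png',a)
o=cv2.imread('pics/side0.png');o=cv2.resize(o[150:255,240:370],None,fx=4,fy=4,interpolation=cv2.INTER_CUBIC)
cv2.imwrite('pics/f.png',cv2.resize(np.hstack([o,a]),(800,323)));cv2.imwrite('pics/tf.png',t)
E
```

```text
t: 10.4
tcp_pos: [0.6059, 0.08, 0.2347]
tool_rot: [0.72, 0.694, 0.0, -0.0]
force: [-0.2, 1.2, 0.4]
finger_gap: -0.001
gripper_force: 0.5
t: 11.4
tcp_pos: [0.606, 0.079, 0.2321]
tool_rot: [0.72, 0.694, 0.0, 0.0]
force: [-0.0, 1.1, 6.7]
finger_gap: 0.006
gripper_force: 3.5
t: 12.52
tcp_pos: [0.4565, 0.1389, 0.3765]
tool_rot: [0.72, 0.694, 0.001, 0.001]
force: [-0.1, 0.5, -0.1]
finger_gap: 0.003
gripper_force: 0.0
```

View pics/f.png

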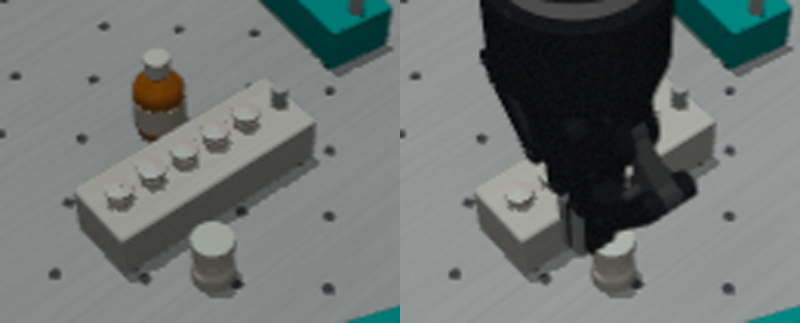

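The arm hides caps 1–4, though cap 5 (520,195) looks lower. I'll move the arm aside (+y, up) and look again.

```bash
python3 -m jog '{"linear":[[0,50,20],[0,50,10],[0,50,0],[0,50,0],[0,50,0],[0,50,0],[0,50,0],[0,0,0]],"turn":[0,0,0,0,0,0,0,0]}'
python3 - <<'E'
from h import *
s=snapshot('side')[:,:,::-1];t=snapshot('top')[:,:,::-1]
z=lambda i,b:cv2.resize(i[b[0]:b[1],b[2]:b[3]],(400,270),interpolation=cv2.INTER_CUBIC)
S=(160,250,250,383);T=(130,220,245,378)
cv2.imwrite('pics/f2.png',np.vstack([np.hstack([z(cv2.imread('pics/side0.png'),S),z(s,S)]),np.hstack([z(cv2.imread('pics/top0.png'),T),z(t,T)])]))
E
```

```text
t: 13.62
tcp_pos: [0.4566, 0.4921, 0.4052]
tool_rot: [0.719, 0.695, 0.001, -0.0]
force: [-0.8, -0.0, -0.6]
finger_gap: -0.001
gripper_force: 0.0
```

View pics/f2.png

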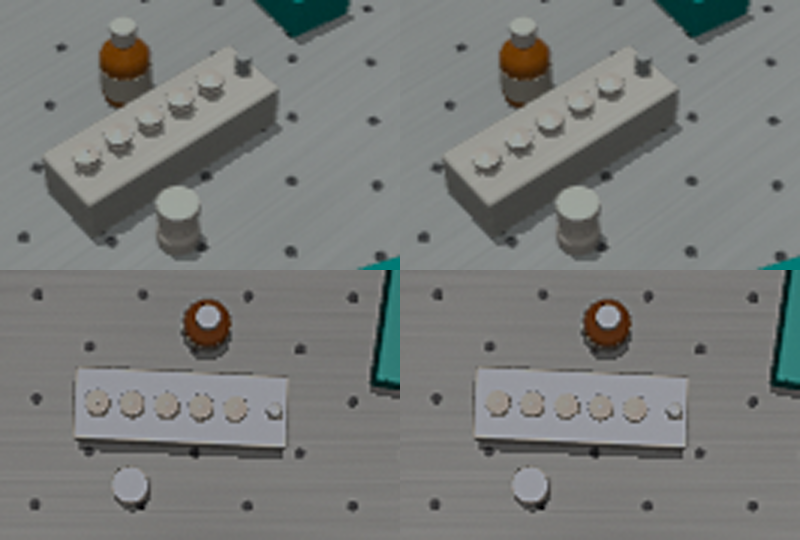

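All five caps now sit lower (side view, right: (487,160) to (610,85)), and the block, bottle and jar are where they were.

```bash
python3 -c "
from station import *
print(sign_off())"
```

```text
the job is handed in; nothing more can be done
None
```

I pressed all five caps home in order from the post end, each ending at its hard stop under about 6.5–8 N; the block, bottle and jar look unmoved in the after-pictures, and I handed the job in at about 14 s.

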